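Find the loaded canister by its weight and feed it down the rocker chute

ROBOT

A 6-joint arm with a two-finger parallel gripper is mounted at the origin on the work surface. World frame = base frame: x ahead of the robot, y to its left, z up, the work surface at z = 0. Lengths are in mm, angles in degrees, forces in N, time in s.
With the tool pointing down it reaches from about 350 to 850 mm from the base axis. Payload 8.1 kg.
Tool frame: the origin (TCP) lies midway between the tips of the shut fingers; the grasp point (between the pads) lies 19 mm behind it; x points along the fingers, z is the direction in which the jaws open and shut, and the axes are right-handed (so a half turn about x gives the same grasp; the last joint's range is limited). The gripper opens to 85 mm and grips with 20 to 120 N. Pads are 22 mm wide; open, the fingers measure 114 mm over their backs; the gripper's body (76 mm by 85 mm) begins 54 mm behind the grasp point. The pads swing forward as they close: fully open they stand 13 mm farther back than shut.
Start: joints at [-75.138, 7.471, 85.268, -0, 87.261, -4.893], TCP at [202.825, -564.683, 205.892] pointing down, gripper open.
Joint ranges: [-169.43, 169.43], [-51.17, 129.36], [1.28, 143.12], [-76.62, 256.62], [0, 156.53], [-152.29, 152.29]. Speed limits (degrees/s): [136.94, 136.94, 159.86, 180, 180, 180].

INTERFACE

Orientations are given as [roll, pitch, yaw] about the fixed x, y, z axes, in that order (R = Rz(yaw) Ry(pitch) Rx(roll)).
In Python, from bench import r gives the robot as it stands. The module is installed in compiled form; this text tells all that it offers.
- The arm moves only by the tool servo_tool, never from a script. Its argument "commands" is a list that holds one entry, the list of rows, each a list of 7 numbers: the closure in counts, from 0 (fully open) to 255 (shut), then the shift along the tool's x, y, z in cm, then the turn, a rotation vector about the tool's x, y, z in degrees. A call has 1 to 8 rows; each row is the pose to reach, as a shift and turn from the pose commanded when the call began, along the tool's axes at that moment; what a row does not reach only later rows make up. A row lasts 1/10 s, in which the tool goes at most 50 mm and 8.59 degrees, less where a joint would pass 70% of its speed; a pose out of reach is approached as far as the arm can. A call with a gripper value outside its range is refused whole. The fingers move at their own pace and stop on an object; "force" is the grip in N (left out, the last holds). Time passes only in rows, so rows that repeat a pose let the fingers close. It gives the time, the measured TCP pose, the force and the opening at its end, in the units of the state.
- r.sense(): the state, without advancing time (a new reading comes with each control period).
- r.snapshot(name): name is "scene" or "top" or "wrist"; returns (picture, depth): 384x512x3 uint8, red, green, blue; 384x512 float32, mm along the optical axis (not along the pixel's ray), 0 where there is no reading.
- r.calibration(name): a dict with "fx", "fy", "cx", "cy" (pixels), "pose" (4x4, takes a point from camera to world coordinates). Camera axes: x right, y down, z forward; pixel columns grow to the right and rows downward; lengths in mm; the calibration is good to about 2 mm. A picture is of the moment at which its call begins: read the wrist's pose just before it. calibration takes no time and is no camera call; for the wrist camera it gives the pose at the moment of the call.
- r.hand_in(): hands the job in, once; it reports no verdict.
The state is a dict: "time": time; "joint_pos": joint angles; "qd": joint speeds; "joint_efforts": joint torques, N m; "tool_pos": TCP position; "tcp_rot": TCP orientation; "ft_force": force on the tool from outside, world axes, zero at the start; "wrist_torque": the same for the moment, N m; "finger_gap": finger opening in mm.
Only numpy, scipy, OpenCV 4.12 (cv2) and the standard library are available. Lean on these libraries where they do the work, as an engineer would, in place of code of your own. Each camera call takes 0.05 s, during which the arm holds its last target.

TASK

Three identical-looking canisters lie in the green rack under the light bar: one holds a heavy metal reference standard, the other two are practically empty. Find the loaded one by feeling its weight in the grip, lay it on the white rocker tray so that its own weight tips the tray and it rolls down into the red trough, and leave both empty canisters lying properly in cradles of the rack. Do not drop a canister, do not push the tray down with the gripper, send no empty canister down the chute, and do not disturb the other things on the bench.

Things in the scene. Friction and masses are not known exactly. Their poses are not given: they have to be found in the camera images.
- rack: Fixed green rack, base 130 x 270 x 8 mm; origin: centre of its underside, on the bench; x = along the cradles (away from the robot at yaw 0), y across them, z up. Cradles at y = -80, 0, +80 mm, each two 90-degree V blocks (12 mm thick, at x = -42 and +42, tops 62 mm high); a seated canister lies along x, axis 75 mm high. 12 mm posts at x = 55, y = +-128, 235 mm high.
- light_bar (a point): Centre of the light bar over the rack: right above the rack's middle, 235 mm above the bench; axes as the rack's. Bar 20 mm (x) x 268 x 14 mm; thin rods run beside it at rack x = +30 and +55, same height. They block grasps from straight above: lean the tool about 30 to 40 degrees, reach in from the rack's -x side, lift at most 20 mm under the bar, leave to -x.
- can_1: One of three identical canisters: aluminium body 36 mm diameter, 68 mm long, a blue cap 42 mm diameter, 16 mm long on each end, 100 mm overall. Origin: its centre; x = its long axis (may be rolled about it). Starts in a rack cradle. Loaded 0.51 to 0.58 kg, empty 0.13 kg; exactly one of the three is loaded, and only its weight shows which. Grip 20 N or more is fine.
- can_2: One of three identical canisters: aluminium body 36 mm diameter, 68 mm long, a blue cap 42 mm diameter, 16 mm long on each end, 100 mm overall. Origin: its centre; x = its long axis (may be rolled about it). Starts in a rack cradle. Loaded 0.51 to 0.58 kg, empty 0.13 kg; exactly one of the three is loaded, and only its weight shows which. Grip 20 N or more is fine.
- can_3: One of three identical canisters: aluminium body 36 mm diameter, 68 mm long, a blue cap 42 mm diameter, 16 mm long on each end, 100 mm overall. Origin: its centre; x = its long axis (may be rolled about it). Starts in a rack cradle. Loaded 0.51 to 0.58 kg, empty 0.13 kg; exactly one of the three is loaded, and only its weight shows which. Grip 20 N or more is fine.
- chute: Fixed rocker chute, base 156 x 225 x 8 mm, y from -110 to +115; origin: on the bench; x along a canister lying in it, y = the way canisters roll, z up. White tray on a pivot along x at y = -45, 68 mm high, between posts at x = +-72 (top 78 mm). Red trough y = 30 to 105, 130 mm wide inside, end wall 59 mm high, side walls 37, floor 10 to 18 mm high sloping down to the end wall.
- load_spot (a point): Mid-place for the canister, level with the tray's top face, 31 mm from the pivot toward the trough, 71 mm above the bench at rest; axes turn with the tray (the chute's at rest). The tray is two rails (30 to 60 mm either side of the middle) with 10 mm outer lips; the slot between leaves room for fingers; 12 mm stops behind the caps. A canister laid here along the chute's x has its axis 21 mm above.
- tray (a joint): Tilt of the tray about its pivot, rad: 0 at rest (tray rises 0.1 rad toward the trough, held by its counterweight), 0.6 fully tipped down toward the trough. Free swinging and lightly damped; any canister, even an empty one, tips it at once; it swings back to 0 by itself when the canister has rolled off.
- trough (a point): Centre of a canister at rest in the red trough: on the middle of the chute's width, 83 mm in y from the chute's origin, 32 mm above the bench; axes as the chute's.
- tube_rack: Green tube rack, bystander, 110 x 170 x 26 mm; origin: centre of its underside.
- well_plate: White well plate, bystander, 85 x 127 x 12 mm; origin: centre of its underside.
- tip_box: Purple tip box with clear lid, bystander, 80 x 120 x 63 mm; origin: centre of its underside.
- reagent: Small bottle with a blue cap, bystander, 56 mm diameter, 110 mm tall; origin: centre of its underside.
- marker: Blue marker with white cap lying flat, bystander, about 148 mm long, 11 mm wide; origin: on the underside of its blue barrel, 14 mm from the middle.
- weigh_pot: Small orange pot, bystander, 32 mm diameter, 35 mm tall; origin: centre of its underside.
There are look-alikes about, which are no part of the job. Leave any pink look-alike of the can_2 alone.

How it is judged:
By the outcome, as a careful person would: the job done as asked, in the order asked, and still so for the second after the job is handed in, with the robot touching nothing.
It also fails if it takes over 69 s, if anything falls off the work surface, if the arm or the gripper's body presses on something with over 40 N, if the wrist force passes 120 N, or if a joint passes its speed limit or range.

## Working session

There is one attempt and no reset: what is moved stays moved. The work goes in short steps, Python scripts to look and compute and a tool call to move; the robot and the scene stay as the last step left them, time stands still between calls to the robot, and variables do not carry over. Pictures are saved under pics/ and viewed, and the job is handed in when it is done.

Besides the shell and the picture viewer there is one more tool, called in YAML: its name, and indented under it one key for each argument. servo_tool: Moves the arm, as the interface text tells. Its arguments: {"type":"object","properties":{"commands":{"type":"array","items":{"type":"array","items":{"type":"array","items":{"type":"number"}}}},"force":{"type":"number"}},"required":["commands"]}

```bash
mkdir -p pics
python3 - <<'E'
from bench import r
import cv2,numpy as np
print(r.sense())
for n in("scene","top"):
    p,d=r.snapshot(n); c=r.calibration(n); print(n,c)
    cv2.imwrite(f"pics/{n}0.png",cv2.resize(p[:,:,::-1],(800,600),interpolation=cv2.INTER_CUBIC)); np.savez(f"{n}0.npz",p=p,d=d,K=[c["fx"],c["fy"],c["cx"],c["cy"]],pose=c["pose"])
E
```

```text
{'time': 0.0, 'joint_pos': array([-7.51368832e+01,  7.51478653e+00,  8.53313228e+01, -4.83483820e-04,
        8.72616517e+01, -4.89200050e+00]), 'qd': array([ 0.11533829,  0.06898207, -0.06343181, -0.08859933,  0.02061853,
       -0.01053197]), 'joint_efforts': array([-7.01883819e-04, -5.69397962e+01, -5.00551414e+01, -3.13421979e-04,
        1.48754561e-02,  7.13701661e-05]), 'tool_pos': array([ 202.6710032 , -564.08263945,  204.82825043]), 'tcp_rot': array([175.36474579,  89.89223789, 105.11988659]), 'ft_force': array([0.8459637 , 0.52751707, 0.28495715]), 'wrist_torque': array([0.01346488, 0.06116691, 0.02301532]), 'finger_gap': 85.2526904209614}
scene {'fx': 400.5967674853376, 'fy': 400.5967674853376, 'cx': 257.0478359332208, 'cy': 189.70559659148665, 'pose': array([[ 3.83080258e-01,  4.88530305e-01, -7.83956412e-01,
         1.32910286e+03],
       [ 9.23695086e-01, -1.97015960e-01,  3.28591082e-01,
        -3.76556479e+02],
       [ 6.07477645e-03, -8.50013442e-01, -5.26725967e-01,
         7.07907503e+02],
       [ 0.00000000e+00,  0.00000000e+00,  0.00000000e+00,
         1.00000000e+00]])}
top {'fx': 346.5997624474025, 'fy': 346.5997624474025, 'cx': 259.9889276328785, 'cy': 194.03445536556055, 'pose': array([[-2.25981153e-02, -9.83409637e-01,  1.79985586e-01,
         3.24701853e+02],
       [-9.99742473e-01,  2.26027793e-02, -2.02518857e-03,
        -6.27460129e+01],
       [-2.07658451e-03, -1.79985000e-01, -9.83667163e-01,
         1.27771045e+03],
       [ 0.00000000e+00,  0.00000000e+00,  0.00000000e+00,
         1.00000000e+00]])}
```

View pics/scene0.png

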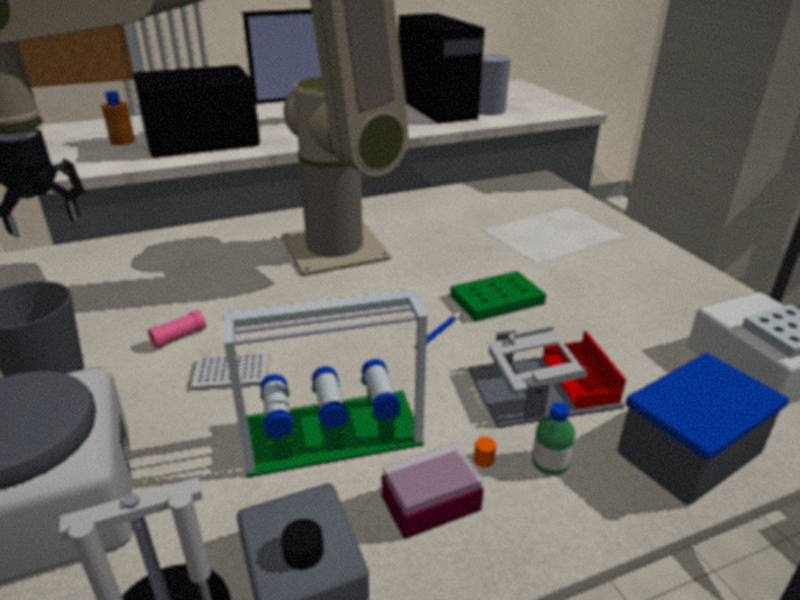

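View pics/top0.png

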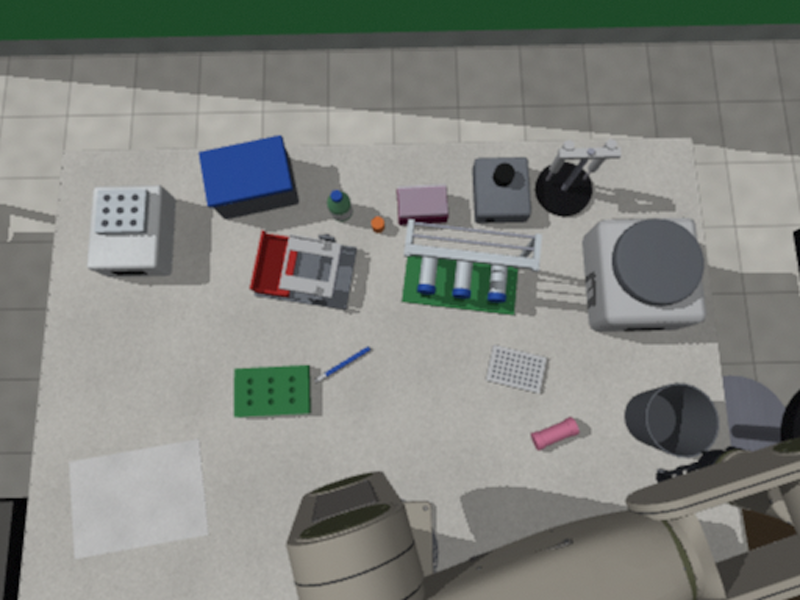

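```bash
cat > h.py <<'E'
import numpy as np,cv2
from scipy.spatial.transform import Rotation as R
def load(n):
    z=np.load(n); p,d,K,T=z["p"],z["d"],z["K"],z["pose"]
    v,u=np.mgrid[:d.shape[0],:d.shape[1]]
    P=np.stack([(u-K[2])/K[0]*d,(v-K[3])/K[1]*d,d],-1)@T[:3,:3].T+T[:3,3]
    P[d<=0]=np.nan
    return p,d,K,T,P
def proj(K,T,X):
    X=np.asarray(X,float); c=(X-T[:3,3])@T[:3,:3]
    return np.stack([K[0]*c[...,0]/c[...,2]+K[2],K[1]*c[...,1]/c[...,2]+K[3]],-1)
E
python3 - <<'E'
from h import *
for n,(x0,x1,y0,y1) in {"top0":(150,355,130,260),"scene0":(110,420,170,320)}.items():
    p,d,K,T,P=load(n+".npz")
    c=p[y0:y1,x0:x1,::-1]; s=min(800/(x1-x0),600/(y1-y0))
    cv2.imwrite(f"pics/{n}_crop.png",cv2.resize(c,None,fx=s,fy=s,interpolation=cv2.INTER_CUBIC)); print(n,s)
p,d,K,T,P=load("top0.npz")
# green rack mask
hsv=cv2.cvtColor(p,cv2.COLOR_RGB2HSV)
g=(hsv[...,0]>50)&(hsv[...,0]<75)&(hsv[...,1]>150)&(hsv[...,2]>50)
m=np.zeros_like(g); m[150:210,250:340]=1
Q=P[g&m]; print(len(Q),np.nanpercentile(Q[:,2],[1,25,50,75,99]))
lo=Q[Q[:,2]<20]; print(lo.min(0),lo.max(0)); print(cv2.minAreaRect(lo[:,:2].astype(np.float32)))
# light bar
b=(P[...,2]>200)&(P[...,2]<250); m2=np.zeros_like(g); m2[130:190,250:360]=1
B=P[b&m2]; print("bar",len(B),cv2.minAreaRect(B[:,:2].astype(np.float32)),np.median(B[:,2]))
E
```

```text
top0 3.902439024390244
scene0 2.5806451612903225
3 [ 8.94994956  9.38106942  9.8301526  17.15354288 24.18399754]
[ 543.7100562  -314.14191046    8.93198623] [ 579.33874344 -241.33905318    9.8301526 ]
((561.5244140625, -277.740478515625), (81.05342102050781, 0.0), -116.07645416259766)
bar 1073 ((628.9935913085938, -197.21083068847656), (268.3172912597656, 75.72955322265625), 81.74237060546875) 240.27613299245309
```

```bash
ls pics
```

```text
scene0.png
scene0_crop.png
top0.png
top0_crop.png
```

View pics/top0_crop.png

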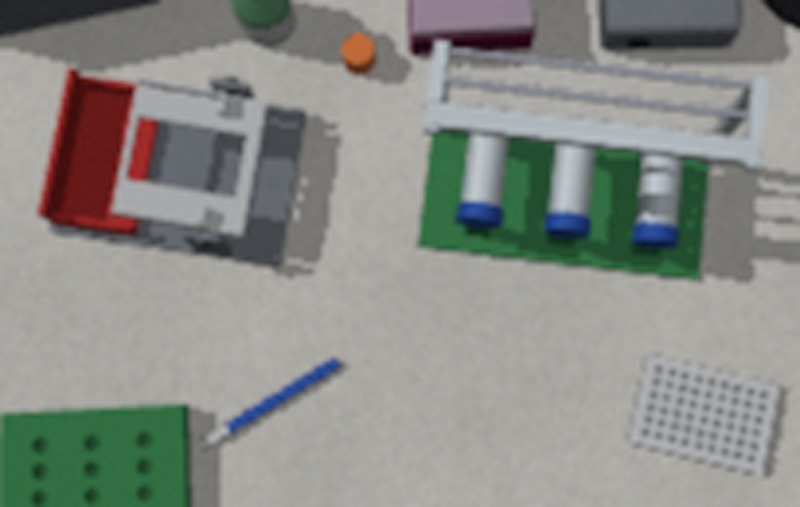

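View pics/scene0_crop.png

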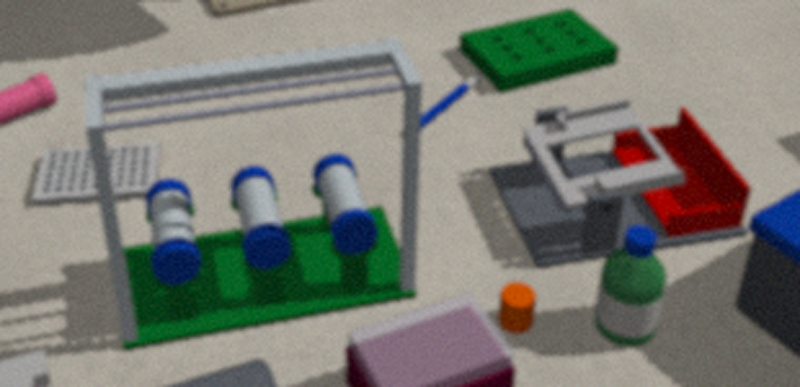

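```bash
cat > fit.py <<'E'
from h import *
from scipy.optimize import least_squares
_,_,Kt,Tt,_=load("top0.npz"); _,_,Ks,Ts,_=load("scene0.npz")
tc=lambda x,y:((x+.5)/3.9024-.5+150,(y+.5)/3.9024-.5+130)
sc=lambda x,y:((x+.5)/2.5806-.5+110,(y+.5)/2.5806-.5+170)
def fit(obs,x0):
    def f(q,full=False):
        M=R.from_euler('z',q[2],degrees=True).as_matrix(); e=[]
        for cam,uv,X in obs:
            K,T=(Kt,Tt) if cam=='t' else (Ks,Ts)
            e.append(proj(K,T,M@np.array(X,float)+[q[0],q[1],0])-uv)
        return np.array(e) if full else np.ravel(e)
    s=least_squares(f,x0,loss='soft_l1'); return s.x,f(s.x,True)
rack=[('t',tc(419,247),(-65,135,8)),('t',tc(699,279),(-65,-135,8)),('t',tc(426,131),(-10,134,242)),('t',tc(755,163),(-10,-134,242)),
('s',sc(129,346),(65,-135,0)),('s',sc(414,296),(65,135,0)),
('s',sc(176,283),(50,-80,54)),('s',sc(267,266),(50,0,54)),('s',sc(355,252),(50,80,54)),
('t',tc(480,228),(-50,80,75-19)),('t',tc(567,237),(-50,0,75-19)),('t',tc(655,246),(-50,-80,75-19))]
q,e=fit(rack,[600,-200,0]); print("rack",q); print(e.round(1).tolist())
ch=[('t',tc(278,269),(-78,-110,8)),('t',tc(303,108),(78,-110,8)),('t',tc(40,216),(-68,107,59)),('t',tc(70,70),(68,107,59)),
('s',sc(540,264),(78,-110,0)),('s',sc(746,236),(78,115,0)),('s',sc(490,170),(-78,-110,8))]
q,e=fit(ch,[600,100,0]); print("chute",q); print(e.round(1).tolist())
E
python3 fit.py
```

```text
rack [ 607.01133146 -196.22195381   -7.79408202]
[[-0.2, 0.2], [0.4, 0.0], [-0.4, -1.3], [1.9, -0.0], [-2.6, 1.5], [0.4, -0.5], [0.6, -0.2], [0.2, 0.2], [-0.3, -0.3], [-0.3, 0.2], [-0.4, 0.4], [-0.7, 0.5]]
chute [642.25389715 176.72218175  -9.59313616]
[[-0.2, -1.0], [0.1, 0.2], [0.1, -1.1], [-0.4, 0.4], [-0.7, 1.1], [0.5, -1.2], [-0.4, -2.5]]
```

```bash
cat >> h.py <<'E'
RACK=np.array([607.0,-196.2,-7.8]); CH=np.array([642.3,176.7,-9.6])
def fr(q): return R.from_euler('z',q[2],degrees=True).as_matrix(),np.array([q[0],q[1],0.])
def toW(q,X): M,t=fr(q); return M@np.array(X,float)+t
def toF(q,X): M,t=fr(q); return (np.array(X,float)-t)@M
def cur(s): return np.array(s["tool_pos"]),R.from_euler('xyz',s["tcp_rot"],degrees=True)
def rot(q,lean,sgn=1,about=0):
    """tool x = down leaned toward frame +x by lean deg; about = lean toward frame +y; z = sgn*frame y"""
    M,_=fr(q); 
    x=np.array([0,0,-1.]); z=np.array([0,sgn,0.]); y=np.cross(z,x)
    A=np.stack([x,y,z],1)
    L=R.from_euler('y',-lean,degrees=True).as_matrix(); B=R.from_euler('x',about,degrees=True).as_matrix()
    return R.from_matrix(M@B@L@A)
def delta(s,p,Rt,back=19.0):
    """tool-frame shift (cm), rotvec(deg) to bring grasp point(back mm behind TCP) to p"""
    p0,R0=cur(s); tcp=np.array(p)+back*Rt.as_matrix()[:,0]
    return (R0.inv().apply(tcp-p0)/10).round(2),(R0.inv()*Rt).as_rotvec(degrees=True).round(2),tcp.round(1)
def sensed(r,n=1): return r.sense()
E
python3 - <<'E'
from h import *
from bench import r
s=r.sense(); p,R0=cur(s); print(R0.as_matrix().round(3))
p_,d,K,T,P=load("top0.npz")
for c in [(670,420),(645,270),(490,185),(430,205),(705,455),(590,165)]:
    u,v=int(c[0]*.64),int(c[1]*.64); print(c,np.nanmedian(P[v-4:v+5,u-4:u+5].reshape(-1,3),0).round(),np.nanmax(P[v-12:v+12,u-12:u+12,2]).round())
for sg in(1,-1):
    Rt=rot(RACK,35,sg); print(sg,delta(s,toW(RACK,[0,0,75]),Rt)); print((Rt.as_matrix()).round(2))
a,d2=r.snapshot("wrist"); cv2.imwrite("pics/w0.png",a[:,:,::-1]); c=r.calibration("wrist"); print(c)
print(R0.inv().apply(c["pose"][:3,3]-p), (R0.as_matrix().T@c["pose"][:3,:3]).round(2))
E
```

```text
[[-0.     0.941  0.338]
 [ 0.002  0.338 -0.941]
 [-1.     0.    -0.002]]
(670, 420) [ 274. -661.    6.] 152.0
(645, 270) [ 588. -563.  175.] 181.0
(490, 185) [ 830. -269.   61.] 96.0
(430, 205) [ 782. -126.   63.] 244.0
(705, 455) [ 225. -544.  369.] 599.0
(590, 165) [ 845. -495.  115.] 214.0
1 (array([ 14.59,  51.45, -20.43]), array([-146.25,  -46.13,  -11.44]), array([ 617.8, -197.7,   59.4]))
[[ 0.57 -0.81  0.14]
 [-0.08  0.11  0.99]
 [-0.82 -0.57 -0.  ]]
-1 (array([ 14.59,  51.45, -20.43]), array([26.66, -8.51, 34.33]), array([ 617.8, -197.7,   59.4]))
[[ 0.57  0.81 -0.14]
 [-0.08 -0.11 -0.99]
 [-0.82  0.57  0.  ]]
{'fx': 270.6187734184738, 'fy': 270.6187734184738, 'cx': 253.5832376483044, 'cy': 195.24387111706034, 'pose': array([[ 3.38445450e-01, -8.94616899e-01, -2.91745232e-01,
         2.78869996e+02],
       [-9.40985941e-01, -3.21888973e-01, -1.04560734e-01,
        -5.36480597e+02],
       [-3.67773867e-04,  3.09916267e-01, -9.50763784e-01,
         3.73148820e+02],
       [ 0.00000000e+00,  0.00000000e+00,  0.00000000e+00,
         1.00000000e+00]])}
[-168.23460993   81.09145742   -0.56916009] [[-0.   -0.31  0.95]
 [ 0.   -0.95 -0.31]
 [ 1.    0.    0.  ]]
```

View pics/w0.png

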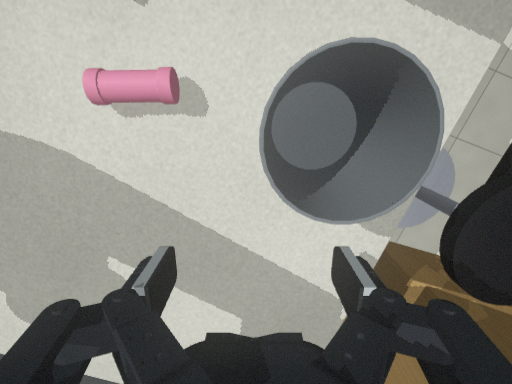

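```bash
cat > go.py <<'E'
from h import *
from bench import r
def plan(q,grasp,lean,sgn=1,about=0):
    s=r.sense(); Rt=rot(q,lean,sgn,about); print(s["time"],"gap",round(s["finger_gap"],1),"j",s["joint_pos"].round(0),"F",s["ft_force"].round(1))
    p,R0=cur(s); print("grasp now in frame",toF(q,p-19*R0.as_matrix()[:,0]).round(1)); d=delta(s,toW(q,grasp),Rt); print("shift",d[0],"turn",d[1],"tcp",d[2])
E
python3 -c "
from go import *
plan(RACK,[-200,0,240],35)"
```

```text
0.15 gap 85.1 j [-75.   8.  85.  -0.  87.  -5.] F [-0.5 -0.  -0.4]
grasp now in frame [-350.6 -419.5  224.1]
shift [ -1.89  33.73 -29.72] turn [-146.24  -46.13  -11.41] tcp [ 419.6 -170.5  224.4]
```

servo_tool:
  commands:
    - [[80, -0.1, 1.4, -1.2, -6, -2, -0.5], [80, -0.1, 2.8, -2.4, -12, -4, -1], [80, -0.2, 4.2, -3.6, -18, -6, -1.5], [80, -0.3, 5.6, -5, -24, -8, -2], [80, -0.4, 7, -6.2, -30, -10, -2.4], [80, -0.5, 8.4, -7.4, -36, -12, -2.9], [80, -0.6, 9.8, -8.6, -42.5, -13.5, -3.4], [80, -0.7, 11.2, -10, -49, -15.5, -3.8]]

```text
time: 0.95
tool_pos: [274.8, -431.9, 212.7]
tcp_rot: [-38.6, 74.5, -59.3]
ft_force: [1.0, 0.6, -0.2]
finger_gap: 58.4
```

```bash
python3 -c "
from go import *
plan(RACK,[-200,0,240],35)"
```

```text
0.95 gap 58.4 j [-64. -24. 114.   1.  74. -44.] F [ 1.   0.6 -0.2]
grasp now in frame [-300.3 -274.6  231. ]
shift [-5.16 29.03  5.01] turn [-96.95 -30.58  -7.47] tcp [ 419.6 -170.5  224.4]
```

servo_tool:
  commands:
    - [[80, -0.4, 2, 0.4, -7, -2.2, -0.5], [80, -0.7, 4, 0.7, -14, -4.4, -1], [80, -1, 6, 1, -21, -6.6, -1.6], [80, -1.4, 8, 1.4, -28, -8.8, -2.1], [80, -1.8, 10, 1.7, -35, -11, -2.7], [80, -2.2, 12, 2.1, -42, -13.2, -3.2], [80, -2.5, 14, 2.4, -49, -15.4, -3.8], [80, -2.8, 16, 2.8, -55, -17.3, -4.2]]

```text
time: 1.75
tool_pos: [357.1, -289.8, 218.6]
tcp_rot: [-67.1, 60.9, -30.5]
ft_force: [1.8, 4.4, 8.2]
finger_gap: 58.7
```

```bash
python3 -c "
from go import *
plan(RACK,[-200,0,240],35)"
```

```text
1.75 gap 58.7 j [-56. -51. 134.  13.  71. -94.] F [1.8 4.4 8.2]
grasp now in frame [-243.4 -123.1  235.2]
shift [-0.83  5.49 12.28] turn [-41.98 -13.19  -3.43] tcp [ 419.6 -170.5  224.4]
```

```bash
python3 -c "
from go import *
plan(RACK,[-110,0,180],35)"
```

```text
1.75 gap 58.7 j [-56. -51. 134.  13.  71. -94.] F [1.8 4.4 8.2]
grasp now in frame [-243.4 -123.1  235.2]
shift [ 8.45  2.83 17.17] turn [-41.98 -13.19  -3.43] tcp [ 508.8 -182.8  164.4]
```

servo_tool:
  commands:
    - [[80, 1, 0.4, 2.2, -4, -1, -0.3], [80, 2.2, 0.8, 4.4, -8, -2.5, -0.7], [80, 3.3, 1.2, 6.6, -14, -4.5, -1.1], [80, 4.4, 1.5, 8.8, -20, -6, -1.6], [80, 5.5, 1.9, 11, -26, -8, -2.1], [80, 6.6, 2.2, 13.2, -32, -10, -2.6], [80, 7.6, 2.5, 15.4, -37, -11.6, -3], [80, 8.4, 2.8, 17.2, -42, -13.2, -3.4]]

```text
time: 2.55
tool_pos: [509.8, -183.3, 165.0]
tcp_rot: [-90.0, 55.0, -7.8]
ft_force: [0.5, -1.9, 0.8]
finger_gap: 58.6
```

```bash
python3 -c "
from go import *
plan(RACK,[-110,0,180],35)
a,d=r.snapshot('wrist'); c=r.calibration('wrist'); cv2.imwrite('pics/w1.png',a[:,:,::-1])
np.savez('w1.npz',p=a,d=d,K=[c['fx'],c['fy'],c['cx'],c['cy']],pose=c['pose'])"
```

```text
2.55 gap 58.6 j [ -37.  -36.  134.   20.   53. -127.] F [ 0.5 -1.9  0.8]
grasp now in frame [-108.9   -0.4  180.6]
shift [-0.02  0.12  0.04] turn [-0.02 -0.01 -0.02] tcp [ 508.8 -182.8  164.4]
```

View pics/w1.png

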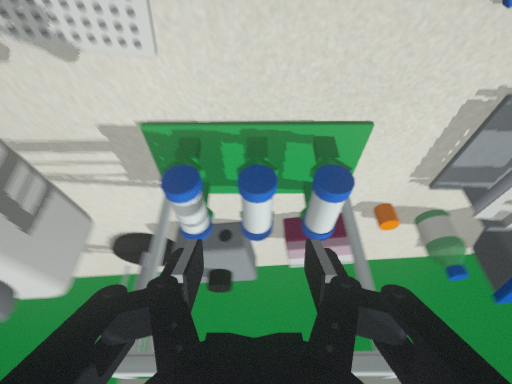

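Run:
```python
from h import *
from scipy.optimize import least_squares
p,d,K,T,P=load("w1.npz")
hsv=cv2.cvtColor(p,cv2.COLOR_RGB2HSV)
M,t=fr(RACK); F=(P-t)@M
gr=(hsv[...,0]>45)&(hsv[...,0]<75)&(hsv[...,1]>120)
for y in(80,0,-80):
    m=(abs(F[...,0])<75)&(abs(F[...,1]-y)<32)&(F[...,2]>62)&(F[...,2]<115)&~gr
    blue=(hsv[...,0]>105)&(hsv[...,0]<130)&(hsv[...,1]>120)
    for nm,mm,rad in(("body",m&~blue,18),("cap",m&blue,21)):
        Q=F[mm]; 
        if nm=="body": Q=Q[abs(Q[:,0])<25]
        if nm=="cap": print("cap x range",np.percentile(Q[:,0],[1,50,99]).round(1)); Q=Q[(Q[:,0]<-38)&(Q[:,0]>-46)]
        f=lambda c:np.hypot(Q[:,1]-c[0],Q[:,2]-c[1])-rad
        s=least_squares(f,[y,75],loss='soft_l1'); print(y,nm,len(Q),s.x.round(1),"res",np.std(f(s.x)).round(2))
m=gr&(F[...,2]<20)&(F[...,2]>2)&(abs(F[...,1])<160)&(abs(F[...,0])<90)
Q=F[m]; print("base",Q.min(0).round(1),Q.max(0).round(1),np.median(Q[:,2]))
n=Q[abs(Q[:,2]-8)<6]; 
for a in(-120,-60,0,60,120): 
    k=n[abs(n[:,1]-a)<8]; print(a,np.percentile(k[:,0],1).round(1))
```

```text
80 body 790 [84.2 74.9] res 0.37
cap x range [-47.  -45.5  48.3]
80 cap 637 [83.4 73. ] res 5.84
0 body 710 [ 4.3 74.9] res 0.32
cap x range [-47.1 -45.5  49.3]
0 cap 608 [ 3.1 73.2] res 5.88
-80 body 776 [-75.6  75. ] res 0.34
cap x range [-47.  -45.4  50.7]
-80 cap 595 [-76.4  73.3] res 5.9
base [ -62.5 -127.4    2.2] [ 66.6 138.7  19.9] 7.74184839705714
-120 -60.3
-60 -61.0
0 -61.3
60 -60.9
120 -61.0
```

```bash
sed -i 's/^RACK=np.array(\[607.0,-196.2,-7.8\])/RACK=np.array([610.5,-192.4,-7.8])/' h.py; python3 -c "
from go import *
plan(RACK,[-50,0,145],35)
plan(RACK,[0,0,75],35)"
```

```text
2.6 gap 58.6 j [ -37.  -36.  134.   21.   53. -127.] F [ 0.2  0.6 -0.5]
grasp now in frame [-111.3   -3.5  179.6]
shift [ 6.35 -3.04  0.31] turn [ 0.25  0.14 -0.03] tcp [ 571.8 -187.1  129.4]
2.6 gap 58.6 j [ -37.  -36.  134.   21.   53. -127.] F [ 0.2  0.6 -0.5]
grasp now in frame [-111.3   -3.5  179.6]
shift [14.95 -3.13  0.29] turn [ 0.25  0.14 -0.03] tcp [ 621.3 -193.9   59.4]
```

servo_tool:
  commands:
    - [[80, 3, -1.5, 0.3, 0, 0, 0], [80, 6, -3, 0.3, 0, 0, 0], [80, 9, -3.1, 0.3, 0, 0, 0], [80, 11.5, -3.1, 0.3, 0, 0, 0], [80, 13.5, -3.1, 0.3, 0, 0, 0], [80, 14.9, -3.1, 0.3, 0, 0, 0], [80, 14.9, -3.1, 0.3, 0, 0, 0]]

```text
time: 3.3
tool_pos: [618.4, -196.2, 58.9]
tcp_rot: [-89.7, 55.2, -7.9]
ft_force: [0.2, 0.5, -0.4]
finger_gap: 58.8
```

```bash
python3 -c "
from go import *
plan(RACK,[0,0,75],35)
a,d=r.snapshot('wrist'); c=r.calibration('wrist'); cv2.imwrite('pics/w2.png',a[:,:,::-1])"
```

```text
3.3 gap 58.8 j [ -29.   -6.  123.   23.   32. -128.] F [ 0.2  0.5 -0.4]
grasp now in frame [-2.5 -2.7 74.6]
shift [ 0.11 -0.24  0.27] turn [-0.33 -0.04 -0.22] tcp [ 621.3 -193.9   59.4]
```

View pics/w2.png

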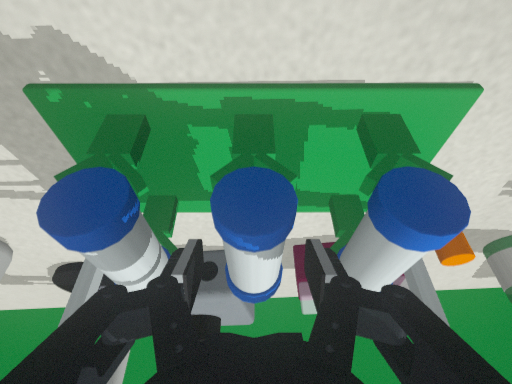

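servo_tool:
  commands:
    - [[255, 0, 0, 0, 0, 0, 0], [255, 0, 0, 0, 0, 0, 0], [255, 0, 0, 0, 0, 0, 0], [255, 0, 0, 0, 0, 0, 0], [255, 0, 0, 0, 0, 0, 0]]
  force: 40

```text
time: 3.85
tool_pos: [619.6, -196.5, 62.9]
tcp_rot: [-89.9, 54.9, -7.9]
ft_force: [-5.5, 4.2, 4.7]
finger_gap: 30.8
```

```bash
python3 -c "
from go import *
plan(RACK,[0,0,75],35)
print(r.sense()['wrist_torque'])"
```

```text
3.85 gap 30.8 j [ -29.   -6.  123.   23.   32. -128.] F [-5.5  4.2  4.7]
grasp now in frame [-1.3 -2.8 78.5]
shift [0.36 0.09 0.28] turn [-0.22 -0.08  0.06] tcp [ 621.3 -193.9   59.4]
[0.61564635 0.55337947 0.37321227]
```

```bash
python3 -c "
from go import *
a,d=r.snapshot('wrist'); c=r.calibration('wrist'); cv2.imwrite('pics/w3.png',a[:,:,::-1])
a,d=r.snapshot('scene'); cv2.imwrite('pics/s3.png',cv2.resize(a[170:320,110:310,::-1],None,fx=4,fy=4,interpolation=2))
print(r.sense())"
```

```text
{'time': 3.95, 'joint_pos': array([ -29.42726222,   -6.17102404,  122.75420957,   23.12263551,
         32.40537107, -127.57554396]), 'qd': array([ 0.03263575,  0.0850037 ,  0.01175924, -0.00094599, -0.04812924,
       -0.04787829]), 'joint_efforts': array([-1.53228633e+00, -3.91456640e+01, -4.69958496e+01,  1.04884509e+00,
       -4.62304920e+00,  1.64586614e-02]), 'tool_pos': array([ 619.62498082, -196.46287378,   62.92479158]), 'tcp_rot': array([-89.88611461,  54.94133329,  -7.93511411]), 'ft_force': array([-5.62120698,  3.74304166,  5.46739389]), 'wrist_torque': array([0.57788935, 0.53007081, 0.4404095 ]), 'finger_gap': 30.505393029418435}
```

View pics/w3.png

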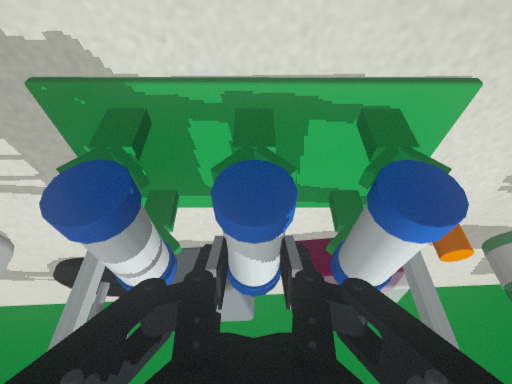

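View pics/s3.png

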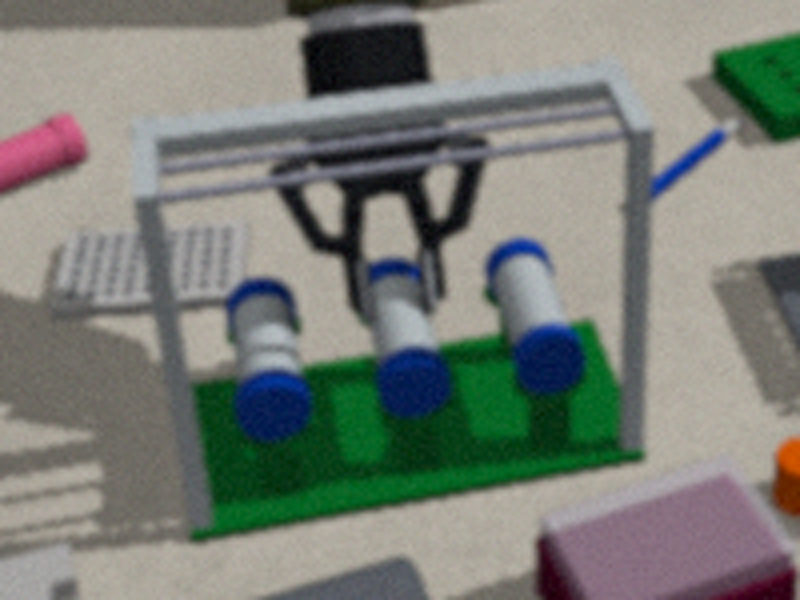

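servo_tool:
  commands:
    - [[80, 0, 0, 0, 0, 0, 0], [80, 0, 0, 0, 0, 0, 0], [80, 0, 0, 0, 0, 0, 0], [80, 0, 0, 0, 0, 0, 0]]

```text
time: 4.35
tool_pos: [619.6, -197.0, 61.9]
tcp_rot: [-89.9, 55.0, -8.0]
ft_force: [-0.1, 0.4, -0.0]
finger_gap: 58.6
```

```bash
python3 -c "
from go import *
plan(RACK,[0,0,75],35)
a,d=r.snapshot('wrist'); c=r.calibration('wrist'); cv2.imwrite('pics/w4.png',a[:,:,::-1])
np.savez('w4.npz',p=a,d=d,K=[c['fx'],c['fy'],c['cx'],c['cy']],pose=c['pose'])
M,t=fr(RACK)
p,d,K,T,P=load('w4.npz');F=(P-t)@M
p0,R0=cur(r.sense())
L=R0.inv().apply((P-p0).reshape(-1,3)).reshape(P.shape)
for c in [(252,250),(252,190),(190,265),(190,250),(185,300),(325,265),(325,250),(322,245),(330,300)]: print(c,'rack',F[c[1],c[0]].round(1),'tool',L[c[1],c[0]].round(1))
"
```

```text
4.35 gap 58.6 j [ -29.   -6.  123.   23.   32. -128.] F [-0.1  0.4 -0. ]
grasp now in frame [-1.2 -3.3 77.4]
shift [0.27 0.04 0.33] turn [-0.24 -0.12  0.03] tcp [ 621.3 -193.9   59.4]
(252, 250) rack [-23.6  -2.8  93.1] tool [-44.7   9.2   0.3]
(252, 190) rack [-49.3  -2.7  74.1] tool [-44.   41.1   0.4]
(190, 265) rack [-32.3 -31.3 104.6] tool [-59.2   9.6 -28.2]
(190, 250) rack [-24.9 -34.3  93.6] tool [-45.8   9.8 -31.1]
(185, 300) rack [-26.1 -32.8 118.5] tool [-67.   -3.5 -29.6]
(325, 265) rack [-32.   31.  104.6] tool [-59.1   9.6  34.1]
(325, 250) rack [-18.   36.1  90.5] tool [-39.5   6.2  39.3]
(322, 245) rack [141.6  78.5   8.7] tool [119.  -77.3  82.4]
(330, 300) rack [-47.7  26.4 124.6] tool [-84.5  10.9  29.5]
```

View pics/w4.png

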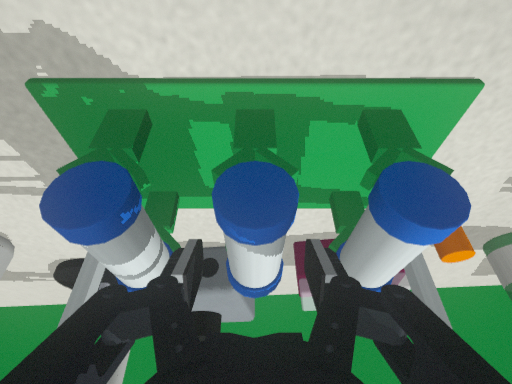

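```bash
python3 -c "
from go import *
p,d,K,T,P=load('w4.npz')
p0,R0=cur(r.sense())
L=R0.inv().apply((P-p0).reshape(-1,3)).reshape(P.shape)
for lo,hi in((165,215),(300,345)):
  for v in range(225,300,5):
    print(v,[(u,*L[v,u].round(0).astype(int)) for u in range(lo,hi,4) if abs(L[v,u,1])<25 and L[v,u,0]>-100 and L[v,u,0]<20])
"
```

```text
225 []
230 []
235 []
240 [(165, np.int64(19), np.int64(-19), np.int64(-67)), (189, np.int64(-35), np.int64(10), np.int64(-34)), (193, np.int64(-35), np.int64(10), np.int64(-32)), (197, np.int64(-35), np.int64(10), np.int64(-30)), (201, np.int64(-32), np.int64(8), np.int64(-28))]
245 [(165, np.int64(14), np.int64(-20), np.int64(-66)), (169, np.int64(16), np.int64(-21), np.int64(-63)), (173, np.int64(16), np.int64(-21), np.int64(-60)), (177, np.int64(16), np.int64(-21), np.int64(-57)), (189, np.int64(-40), np.int64(10), np.int64(-33)), (193, np.int64(-40), np.int64(10), np.int64(-31)), (197, np.int64(-40), np.int64(10), np.int64(-29)), (201, np.int64(-33), np.int64(6), np.int64(-28))]
250 [(165, np.int64(-1), np.int64(-16), np.int64(-60)), (169, np.int64(11), np.int64(-23), np.int64(-62)), (173, np.int64(14), np.int64(-24), np.int64(-60)), (177, np.int64(-38), np.int64(5), np.int64(-40)), (181, np.int64(-39), np.int64(6), np.int64(-38)), (185, np.int64(-46), np.int64(10), np.int64(-34)), (189, np.int64(-46), np.int64(10), np.int64(-32)), (193, np.int64(-47), np.int64(10), np.int64(-29)
[... 9137 characters left out ...]
8, np.int64(-80), np.int64(12), np.int64(30)), (332, np.int64(-79), np.int64(11), np.int64(32)), (336, np.int64(-79), np.int64(11), np.int64(33)), (340, np.int64(-78), np.int64(10), np.int64(35)), (344, np.int64(-80), np.int64(12), np.int64(36))]
295 [(312, np.int64(-55), np.int64(-10), np.int64(30)), (316, np.int64(-61), np.int64(-5), np.int64(31)), (320, np.int64(-68), np.int64(0), np.int64(31)), (324, np.int64(-68), np.int64(0), np.int64(32)), (328, np.int64(-83), np.int64(12), np.int64(29)), (332, np.int64(-82), np.int64(11), np.int64(31)), (336, np.int64(-81), np.int64(11), np.int64(33)), (340, np.int64(-82), np.int64(11), np.int64(34)), (344, np.int64(-82), np.int64(11), np.int64(35))]
```

servo_tool:
  commands:
    - [[80, 0.7, 0, 0, 0, 0, 0], [80, 1.4, 0, 0, 0, 0, 0], [80, 2.0, 0, 0, 0, 0, 0], [80, 2.0, 0, 0, 0, 0, 0], [255, 2.0, 0, 0, 0, 0, 0], [255, 2.0, 0, 0, 0, 0, 0], [255, 2.0, 0, 0, 0, 0, 0], [255, 2.0, 0, 0, 0, 0, 0]]

```text
time: 5.2
tool_pos: [630.8, -198.0, 45.1]
tcp_rot: [-89.9, 55.0, -7.9]
ft_force: [0.5, 3.2, -0.7]
finger_gap: 35.9
```

```bash
python3 -c "
from go import *
plan(RACK,[0,0,75],35)
a,d=r.snapshot('wrist'); c=r.calibration('wrist'); cv2.imwrite('pics/w5.png',a[:,:,::-1])
plan(RACK,[0,0,75],35)
"
```

```text
5.2 gap 35.9 j [ -29.   -2.  121.   24.   30. -128.] F [ 0.5  3.2 -0.7]
grasp now in frame [10.  -2.8 60.7]
shift [-1.75 -0.01  0.28] turn [-0.23 -0.08 -0.01] tcp [ 621.3 -193.9   59.4]
5.25 gap 35.9 j [ -29.   -2.  121.   24.   30. -128.] F [ 0.1  2.5 -1.1]
grasp now in frame [10.  -2.8 60.7]
shift [-1.75 -0.01  0.28] turn [-0.23 -0.08 -0.02] tcp [ 621.3 -193.9   59.4]
```

View pics/w5.png

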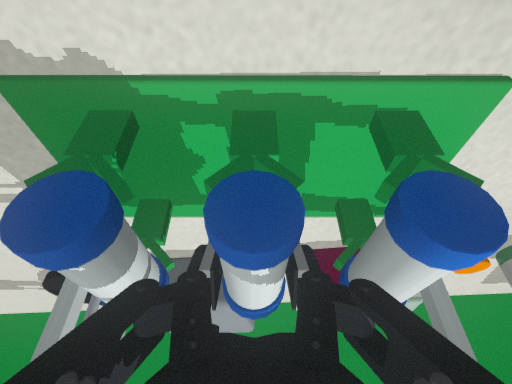

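servo_tool:
  commands:
    - [[255, -0.4, -0.28, 0, 0, 0, 0], [255, -0.8, -0.57, 0, 0, 0, 0], [255, -1.23, -0.86, 0, 0, 0, 0], [255, -1.23, -0.86, 0, 0, 0, 0], [255, -1.23, -0.86, 0, 0, 0, 0], [255, -1.23, -0.86, 0, 0, 0, 0]]

```text
time: 5.85
tool_pos: [630.7, -198.4, 59.9]
tcp_rot: [-89.9, 55.0, -8.0]
ft_force: [-0.6, -0.1, -5.2]
finger_gap: 36.1
```

```bash
python3 -c "
from go import *
for i in range(3): s=r.sense(); print(s['ft_force'],s['wrist_torque'],s['joint_efforts'].round(2)); r.snapshot('wrist')
"
```

```text
[-0.61117201 -0.08098246 -5.21354275] [ 0.08824463  0.74674223 -0.00350967] [-3.000e-02 -4.609e+01 -4.988e+01  1.660e+00 -4.190e+00  0.000e+00]
[-0.5327292  -0.71357116 -5.17052746] [ 0.11235898  0.77088323 -0.05871892] [-2.000e-02 -4.600e+01 -4.977e+01  1.660e+00 -4.170e+00 -0.000e+00]
[ 8.15816461e-01  4.08886988e-04 -4.48027276e+00] [0.11191519 0.73629691 0.00771864] [-2.000e-02 -4.593e+01 -4.968e+01  1.650e+00 -4.160e+00 -0.000e+00]
```

servo_tool:
  commands:
    - [[255, -0.33, -0.23, 0, 0, 0, 0], [255, -1.2, 1, 0, 0, 0, 0], [255, -2.3, 2.7, 0, 0, 0, 0], [255, -3.7, 4.6, 0, 0, 0, 0], [255, -5.2, 6.7, 0, 0, 0, 0], [255, -6.7, 8.8, 0, 0, 0, 0], [255, -8.2, 10.9, 0, 0, 0, 0], [255, -9.2, 12.3, 0, 0, 0, 0]]

```text
time: 6.8
tool_pos: [481.3, -178.6, 66.3]
tcp_rot: [-89.8, 55.2, -7.8]
ft_force: [1.2, 6.5, -26.0]
finger_gap: 36.0
```

```bash
python3 -c "
from go import *
plan(RACK,[-140,10,180],35)
print('C')
plan(CH,[-130,-14,230],35)
plan(CH,[-60,-14,200],35)
"
```

```text
6.8 gap 36.0 j [ -39.  -34.  143.   26.   44. -136.] F [  1.2   6.5 -26. ]
grasp now in frame [-140.7   -3.9   81.9]
shift [-8.01 -5.66  1.4 ] turn [-0.17 -0.01 -0.22] tcp [ 483.9 -165.   164.4]
C
6.8 gap 36.0 j [ -39.  -34.  143.   26.   44. -136.] F [  1.2   6.5 -26. ]
grasp now in frame [-110.3 -377.5   81.9]
shift [-12.64  -7.67  36.38] turn [ 1.31  1.02 -0.22] tcp [522.5 182.8 214.4]
6.8 gap 36.0 j [ -39.  -34.  143.   26.   44. -136.] F [  1.2   6.5 -26. ]
grasp now in frame [-110.3 -377.5   81.9]
shift [ -6.19 -11.7   36.17] turn [ 1.31  1.02 -0.22] tcp [591.6 171.1 184.4]
```

servo_tool:
  commands:
    - [[255, -0.6, -1.2, 0.2, 0, 0, 0], [255, -1.5, -2.8, 1, 0, 0, 0], [255, -2.6, -4.5, 3, 0, 0, 0], [255, -4, -6.2, 6, 0.2, 0.1, 0], [255, -5.6, -8, 9, 0.4, 0.3, 0], [255, -7, -9.5, 12, 0.6, 0.4, 0], [255, -7.4, -10, 16, 0.8, 0.5, 0], [255, -7.6, -10.2, 20, 1, 0.8, 0]]

```text
time: 7.6
tool_pos: [551.1, 14.6, 189.7]
tcp_rot: [-89.8, 54.9, -9.2]
ft_force: [0.4, -0.0, -5.8]
finger_gap: 36.1
```

```bash
python3 -c "
from go import *
plan(CH,[-90,-14,200],35)
"
```

```text
7.6 gap 36.1 j [ -0. -36. 131.  -7.  51. -78.] F [ 0.4 -0.  -5.8]
grasp now in frame [ -73.8 -175.1  205.3]
shift [-0.44  1.59 16.11] turn [0.14 0.21 0.06] tcp [562.  176.1 184.4]
```

servo_tool:
  commands:
    - [[255, -0.2, 0.4, 2, 0, 0, 0], [255, -0.6, 1.2, 5, 0, 0, 0], [255, -1, 1.6, 8, 0, 0, 0], [255, -1, 1.6, 11, 0, 0, 0], [255, -1, 1.6, 13.5, 0, 0, 0], [255, -1, 1.6, 15.3, 0.1, 0.2, 0], [255, -1, 1.6, 16, 0.1, 0.2, 0], [255, -1, 1.6, 16, 0.1, 0.2, 0]]

```text
time: 8.4
tool_pos: [557.0, 175.3, 185.9]
tcp_rot: [-90.1, 55.2, -9.5]
ft_force: [0.3, -0.9, -5.6]
finger_gap: 35.9
```

```bash
python3 -c "
from go import *
plan(CH,[-90,-14,200],35)
a,d=r.snapshot('wrist'); c=r.calibration('wrist'); cv2.imwrite('pics/w6.png',cv2.resize(a[:,:,::-1],(800,600),interpolation=2))
np.savez('w6.npz',p=a,d=d,K=[c['fx'],c['fy'],c['cx'],c['cy']],pose=c['pose'])
print(r.sense()['ft_force'])
"
```

```text
8.4 gap 35.9 j [ 25. -22. 122. -24.  53. -46.] F [ 0.3 -0.9 -5.6]
grasp now in frame [-94.7 -15.7 201.5]
shift [ 0.39 -0.31  0.16] turn [ 0.2   0.06 -0.22] tcp [562.  176.1 184.4]
[ 3.12168266e-03 -4.24136185e-01 -5.65243891e+00]
```

View pics/w6.png

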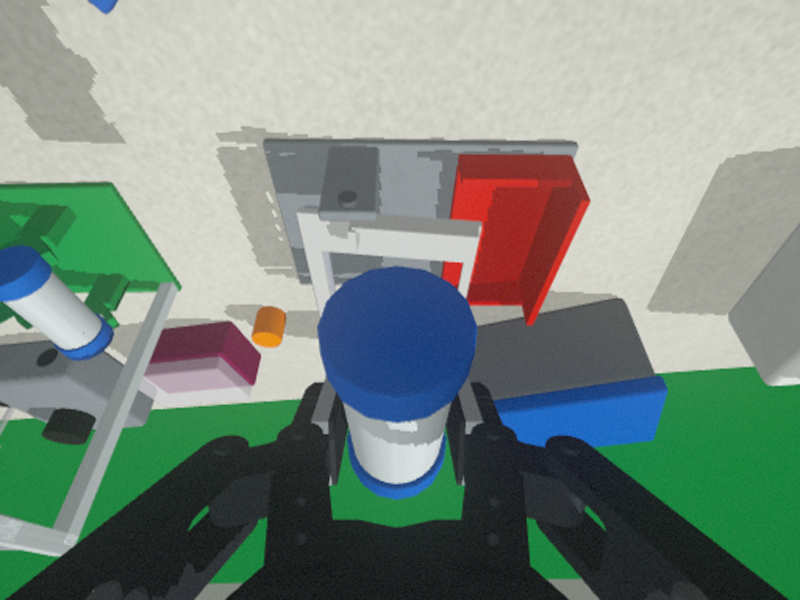

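```bash
python3 -c "
from go import *
p,d,K,T,P=load('w6.npz'); M,t=fr(CH); F=(P-t)@M
# height map in chute frame, 1.25mm cell
H=np.zeros((200,260,3),np.uint8); Z=np.full((200,260),-1.)
ok=np.isfinite(F[...,2])&(F[...,2]<110)&(F[...,2]>-5)
for (x,y,z),c in zip(F[ok],p[ok]):
    i=int(round(100-x)); j=int(round(130-y))
    if 0<=i<200 and 0<=j<260 and z>Z[i,j]: Z[i,j]=z; H[i,j]=c
np.save('Z.npy',Z)
h=cv2.resize(H[:,:,::-1],None,fx=3,fy=3,interpolation=0); cv2.imwrite('pics/h6.png',h)
v=cv2.applyColorMap(np.clip(Z*2.5,0,255).astype(np.uint8),cv2.COLORMAP_JET); v[Z<0]=0
cv2.imwrite('pics/hz6.png',cv2.resize(v,None,fx=3,fy=3,interpolation=0))
"
```

```text
(no output)
```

View pics/h6.png

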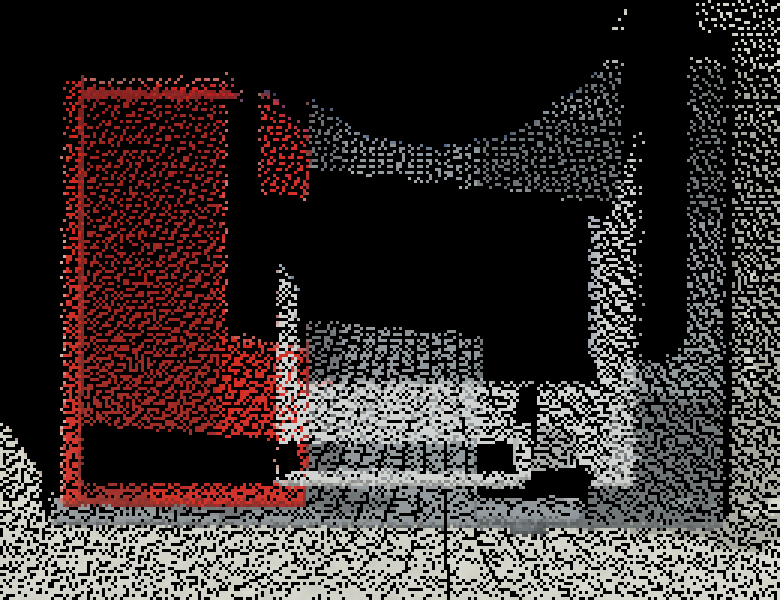

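View pics/hz6.png

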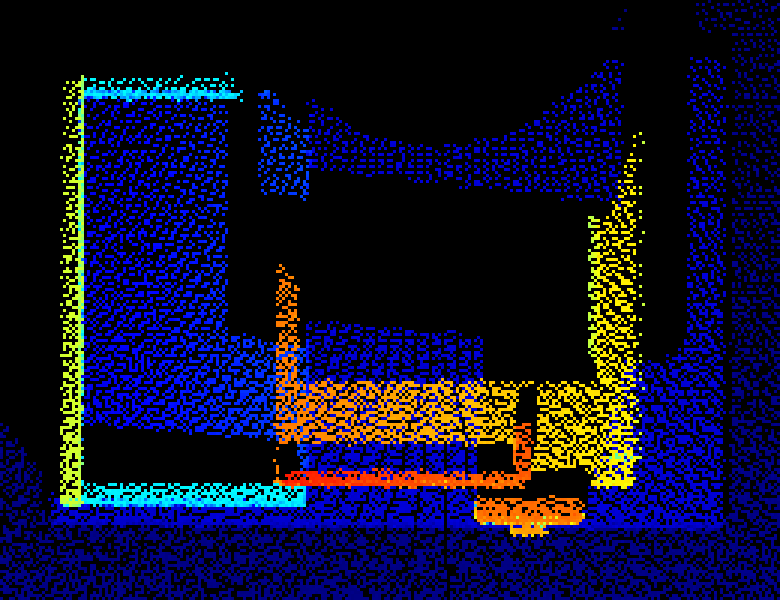

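```bash
sed -i 's/CH=np.array(\[642.3,176.7,-9.6\])/CH=np.array([645.0,174.2,-9.6])/' h.py
python3 - <<'E'
from go import *
from scipy.optimize import least_squares
p,d,K,T,P=load('w6.npz'); s=r.sense(); tcp,R0=cur(s); M,t=fr(CH)
Q=(P-tcp)@M  # chute axes relative to TCP
hsv=cv2.cvtColor(p,cv2.COLOR_RGB2HSV)
print("tcp in CH",toF(CH,tcp).round(1))
m=(abs(Q[...,1])<26)&(Q[...,2]>5)&(Q[...,2]<60)&(Q[...,0]>-90)&(Q[...,0]<50)
blue=(hsv[...,0]>105)&(hsv[...,0]<130)&(hsv[...,1]>120)
B=Q[m&~blue&(p.min(-1)>90)]; print(len(B),B.min(0).round(),B.max(0).round())
f=lambda c:np.hypot(B[:,1]-c[0]-c[2]*B[:,0],B[:,2]-c[1]-c[3]*B[:,0])-18
q=least_squares(f,[0,30,0,0],loss='soft_l1').x; print("axis y,z rel TCP, slopes",q.round(3),np.std(f(q)))
C=Q[m&blue]; print("cap x",np.percentile(C[:,0],[1,5,50,95,99]).round(1))
print("axis y,z at mid", (q[0]+q[2]*-18).round(1),(q[1]+q[3]*-18).round(1))
E
```

```text
tcp in CH [-86.9 -14.5 185.7]
2770 [-71. -24.  13.] [15. 26. 60.]
axis y,z rel TCP, slopes [ 1.2710e+00  3.0486e+01  1.1000e-02 -1.1000e-02] 2.9680176423074913
cap x [-71.4 -71.  -70.1  13.9  20.3]
axis y,z at mid 1.1 30.7
```

Run:
```python
from go import *
Z=np.load('Z.npy')
for y in (-60,-14,10,20):
    j=int(130-(y-2)); a=Z[131:144,j-3:j+4]; a=a[(a>55)&(a<90)]; print(y,np.median(a).round(1),len(a))
s=r.sense(); tcp,R0=cur(s); Rt=rot(CH,35)
for tgt in([20.5,-17.4,105],[20.5,-17.4,72],[20.5,-17.4,62.7]):
    print(delta(s,toW(CH,tgt),Rt,0))
```

```text
-60 66.9 49
-14 71.4 57
10 74.1 44
20 74.8 51
(array([12.76, -4.22, -0.3 ]), array([ 0.18,  0.01, -0.23]), array([662.3, 153.6, 105. ]))
(array([15.47, -2.33, -0.3 ]), array([ 0.18,  0.01, -0.23]), array([662.3, 153.6,  72. ]))
(array([16.23, -1.8 , -0.3 ]), array([ 0.18,  0.01, -0.23]), array([662.3, 153.6,  62.7]))
```

servo_tool:
  commands:
    - [[255, 1.5, -1.5, -0.1, 0, 0, 0], [255, 4, -3.5, -0.2, 0, 0, 0], [255, 7, -4.4, -0.3, 0.1, 0, -0.1], [255, 10, -4.3, -0.3, 0.2, 0, -0.2], [255, 12.8, -4.2, -0.3, 0.2, 0, -0.2], [255, 14.6, -3, -0.3, 0.2, 0, -0.2], [255, 15.4, -2.4, -0.3, 0.2, 0, -0.2], [255, 15.4, -2.4, -0.3, 0.2, 0, -0.2]]

```text
time: 9.25
tool_pos: [661.0, 151.8, 70.6]
tcp_rot: [-90.2, 55.2, -9.9]
ft_force: [0.2, 1.3, -5.5]
finger_gap: 35.8
```

Run:
```python
from go import *
a,_=r.snapshot('scene'); cv2.imwrite('pics/s7.png',cv2.resize(a[180:300,270:430,::-1],None,fx=5,fy=5,interpolation=2))
b,d=r.snapshot('wrist'); cv2.imwrite('pics/w7.png',cv2.resize(b[:,:,::-1],(800,600),interpolation=2))
s=r.sense(); tcp,R0=cur(s); Rt=rot(CH,35); print(toF(CH,tcp).round(1),s['ft_force'].round(1),s['joint_pos'].round(0),s['tcp_rot'])
print(delta(s,toW(CH,[20.5,-17.4,62.7]),Rt,0))
```

```text
[ 21.4 -17.7  74.3] [ 0.5 -0.6 -5.1] [ 17.   1. 115. -27.  35. -45.] [-89.91569395  54.93903282  -9.59556509]
(array([0.9 , 0.74, 0.03]), array([-0.08,  0.  ,  0.06]), array([662.3, 153.6,  62.7]))
```

View pics/s7.png

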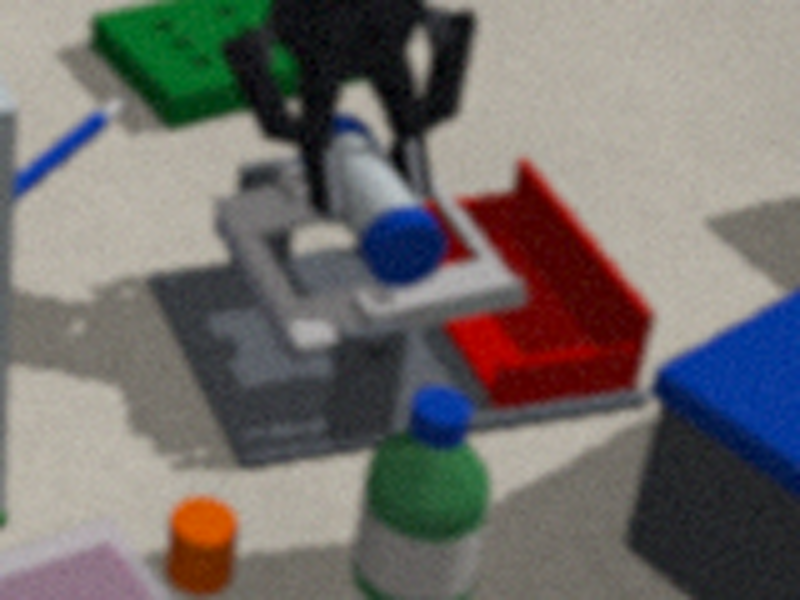

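View pics/w7.png

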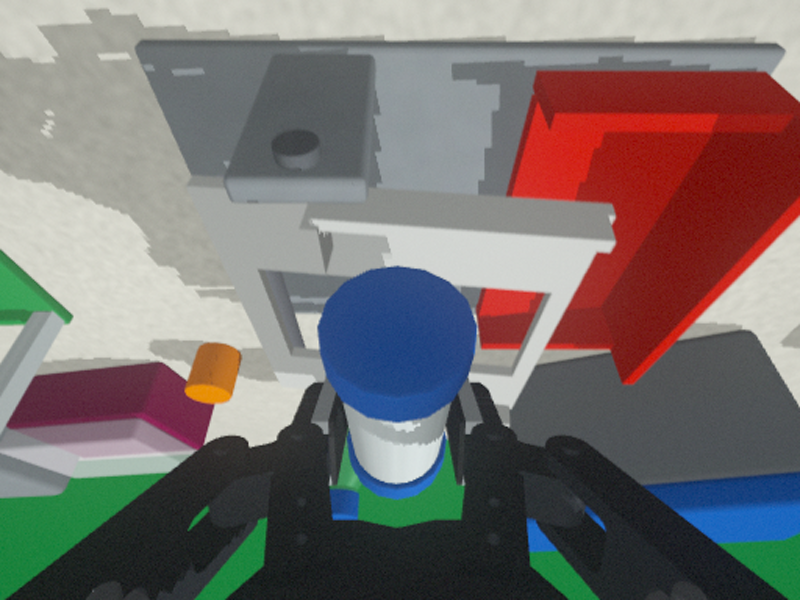

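servo_tool:
  commands:
    - [[255, 0.2, 0.14, 0, 0, 0, 0], [255, 0.4, 0.28, 0, 0, 0, 0], [255, 0.55, 0.38, 0, 0, 0, 0], [255, 0.66, 0.46, 0, 0, 0, 0], [255, 0.74, 0.52, 0, 0, 0, 0], [255, 0.74, 0.52, 0, 0, 0, 0], [255, 0.74, 0.52, 0, 0, 0, 0]]

```text
time: 10.05
tool_pos: [662.8, 153.6, 64.1]
tcp_rot: [-89.9, 55.0, -9.6]
ft_force: [1.2, 0.6, -6.0]
finger_gap: 36.3
```

Run:
```python
from go import *
s=r.sense();a,_=r.snapshot('scene'); cv2.imwrite('pics/s8.png',cv2.resize(a[180:300,270:430,::-1],None,fx=5,fy=5,interpolation=2))
b,d=r.snapshot('wrist'); c=r.calibration('wrist'); cv2.imwrite('pics/w8.png',cv2.resize(b[:,:,::-1],(800,600),interpolation=2))
np.savez('w8.npz',p=b,d=d,K=[c['fx'],c['fy'],c['cx'],c['cy']],pose=c['pose'])
for s in (s,r.sense()):
  tcp,R0=cur(s); Rt=rot(CH,35); print(toF(CH,tcp).round(1),s['ft_force'].round(1),s['tcp_rot'])
print(delta(s,toW(CH,[20.5,-17.4,62.7]),Rt,0))
# can vs tray clearance from this picture
p,d,K,T,P=load('w8.npz'); M,t=fr(CH); F=(P-t)@M
hsv=cv2.cvtColor(p,cv2.COLOR_RGB2HSV); blue=(hsv[...,0]>105)&(hsv[...,0]<130)&(hsv[...,1]>120)
C=F[blue&(abs(F[...,1]+16)<25)&(F[...,2]>60)&(F[...,2]<130)&(F[...,0]<-30)&(F[...,0]>-70)]
print("cap",np.percentile(C,[1,50,99],axis=0).round(1))
# rail at x -31..-48, y -30..20 nonblue
for y0 in(-58,-12,5,18):
  m=(F[...,0]<-30)&(F[...,0]>-48)&(abs(F[...,1]-y0)<5)&(F[...,2]>55)&(F[...,2]<85)&~blue
  print(y0,m.sum(),np.median(F[m][:,2]) if m.sum() else None)
```

```text
[ 21.  -17.4  64.1] [ 1.2  0.6 -6. ] [-89.93830277  54.99793134  -9.59459278]
[ 21.  -17.4  64.2] [ 1.2  1.  -5.6] [-89.9404824   54.98924676  -9.5955227 ]
(array([ 0.1 ,  0.13, -0.  ]), array([-0.06,  0.  ,  0.01]), array([662.3, 153.6,  62.7]))
cap [[-50.5 -34.9  76.2]
 [-49.3 -16.  100. ]
 [-36.6   2.8 115.1]]
-58 452 66.8743683007917
-12 79 71.41588515656444
5 400 73.29574509556795
18 514 74.55545148379753
```

View pics/s8.png

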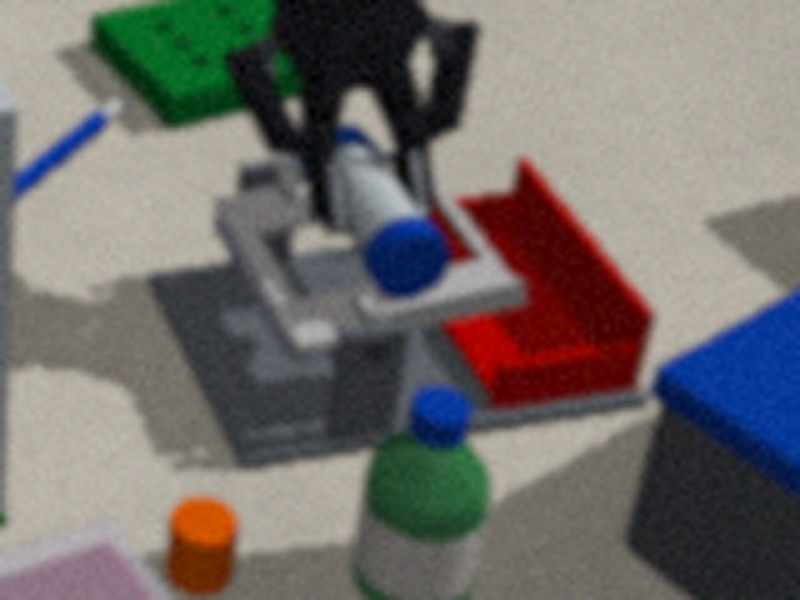

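View pics/w8.png

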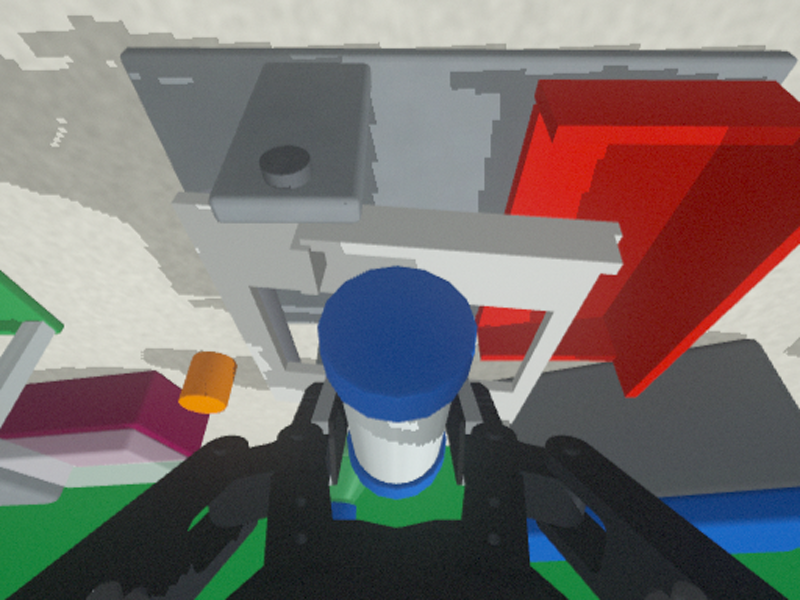

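servo_tool:
  commands:
    - [[255, 0.05, 0.04, 0, 0, 0, 0], [255, 0.1, 0.08, 0, 0, 0, 0], [255, 0.1, 0.08, 0, 0, 0, 0], [255, 0.1, 0.08, 0, 0, 0, 0]]

```text
time: 10.55
tool_pos: [662.7, 153.5, 62.9]
tcp_rot: [-89.9, 55.0, -9.6]
ft_force: [-0.4, 0.9, -4.7]
finger_gap: 35.9
```

Run:
```python
from go import *
for i in range(2):
  b,d=r.snapshot('wrist'); c=r.calibration('wrist'); s=r.sense(); print(toF(CH,s['tool_pos']).round(1),s['ft_force'].round(1))
np.savez('w8.npz',p=b,d=d,K=[c['fx'],c['fy'],c['cx'],c['cy']],pose=c['pose'])
p,d,K,T,P=load('w8.npz'); M,t=fr(CH); F=(P-t)@M
hsv=cv2.cvtColor(p,cv2.COLOR_RGB2HSV); blue=(hsv[...,0]>105)&(hsv[...,0]<130)&(hsv[...,1]>120)
C=F[blue&(abs(F[...,1]+16)<25)&(F[...,2]>60)&(F[...,2]<130)&(F[...,0]<-30)&(F[...,0]>-70)]
print("cap",np.percentile(C,[1,50,99,99.7],axis=0).round(1))
for y0 in(-58,5,18):
  m=(F[...,0]<-30)&(F[...,0]>-48)&(abs(F[...,1]-y0)<5)&(F[...,2]>55)&(F[...,2]<85)&~blue
  print(y0,m.sum(),np.median(F[m][:,2]) if m.sum() else None)
```

```text
[ 20.9 -17.4  62.9] [ 0.2 -0.8 -4.3]
[ 20.9 -17.4  62.9] [ 0.3 -0.2 -5.1]
cap [[-50.7 -34.9  75. ]
 [-49.4 -16.1  98.6]
 [-36.7   2.7 113.8]
 [-35.7   3.5 114. ]]
-58 451 66.85291275811568
5 375 73.29749238646316
18 506 74.57900149563143
```

servo_tool:
  commands:
    - [[65, 0, 0, 0, 0, 0, 0], [65, -1.2, -0.9, 0, 0, 0, 0], [65, -4.1, -2.9, 0, 0, 0, 0], [65, -8, -5.6, 0, 0, 0, 0], [65, -11, -7.7, 0, 0, 0, 0], [65, -11, -7.7, 0, 0, 0, 0]]

```text
time: 11.25
tool_pos: [667.7, 155.2, 210.1]
tcp_rot: [-89.2, 54.1, -9.0]
ft_force: [0.8, 0.2, 0.4]
finger_gap: 63.9
```

Run:
```python
from go import *
a,_=r.snapshot('scene'); cv2.imwrite('pics/s9.png',cv2.resize(a[180:300,270:430,::-1],None,fx=5,fy=5,interpolation=2))
b,d=r.snapshot('wrist'); c=r.calibration('wrist'); cv2.imwrite('pics/w9.png',cv2.resize(b[:,:,::-1],(800,600),interpolation=2))
np.savez('w9.npz',p=b,d=d,K=[c['fx'],c['fy'],c['cx'],c['cy']],pose=c['pose']); print(r.sense()['ft_force'])
```

```text
[-0.44804766  0.97231627 -0.73084134]
```

View pics/s9.png

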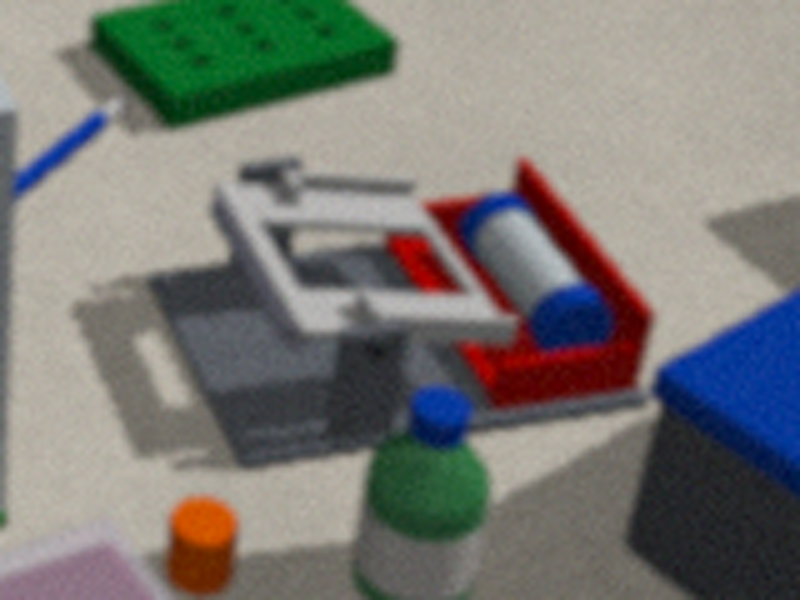

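View pics/w9.png

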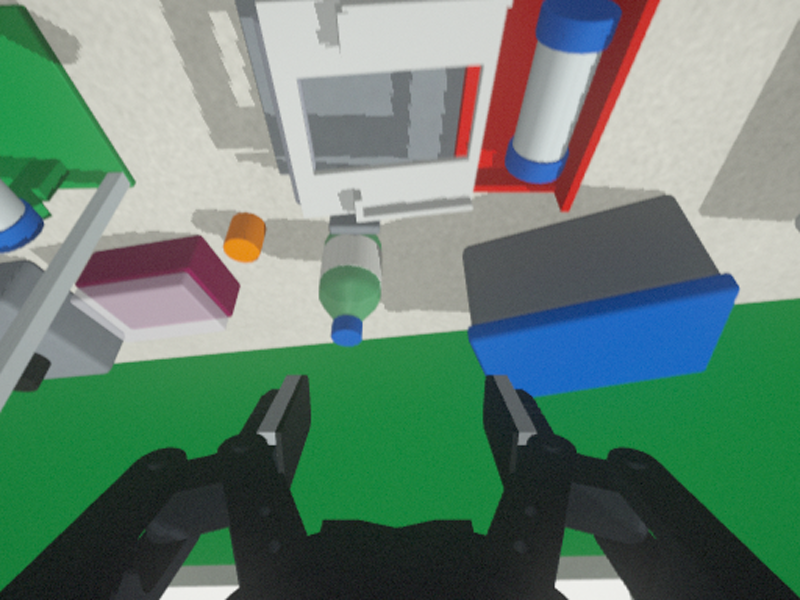

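servo_tool:
  commands:
    - [[65, -2, 1, 0, 0, 0, 0], [65, -4, 2, 0, 0, 0, 0], [65, -4, 2, 0, 0, 0, 0], [65, -4, 2, 0, 0, 0, 0], [65, -4, 2, 0, 0, 0, 0], [65, -4, 2, 0, 0, 0, 0], [65, -4, 2, 0, 0, 0, 0], [65, -4, 2, 0, 0, 0, 0]]

```text
time: 12.15
tool_pos: [623.9, 159.8, 217.9]
tcp_rot: [-90.0, 55.0, -9.6]
ft_force: [-0.1, 0.2, -0.4]
finger_gap: 63.4
```

Run:
```python
from go import *
a,_=r.snapshot('scene'); cv2.imwrite('pics/s10.png',cv2.resize(a[160:330,110:440,::-1],None,fx=2.4,fy=2.4,interpolation=2))
a,d=r.snapshot('top'); c=r.calibration('top'); cv2.imwrite('pics/t10.png',cv2.resize(a[130:260,150:355,::-1],None,fx=3.9,fy=3.9,interpolation=2))
np.savez('t10.npz',p=a,d=d,K=[c['fx'],c['fy'],c['cx'],c['cy']],pose=c['pose'])
p,d,K,T,P=load('t10.npz'); M,t=fr(CH); F=(P-t)@M
m=(abs(F[...,0])<55)&(abs(F[...,1]-80)<24)&(F[...,2]>25); print(m.sum(),F[m].mean(0) if m.sum() else '',F[m][:,2].max() if m.sum() else '')
```

```text
115 [24.59800702 79.45743453 47.16936236] 56.69867885543022
```

View pics/s10.png

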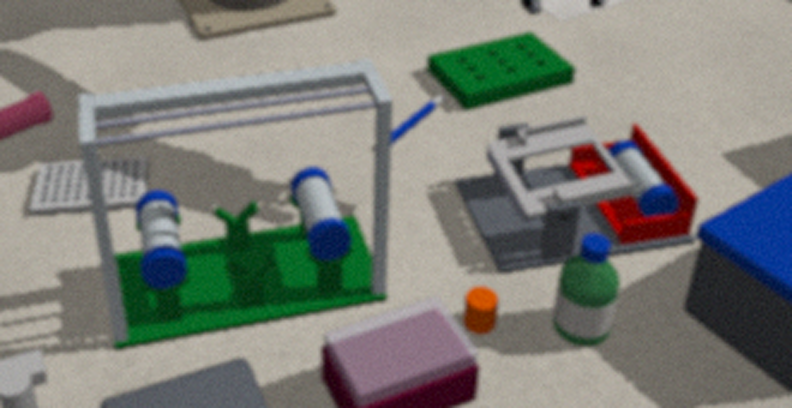

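View pics/t10.png

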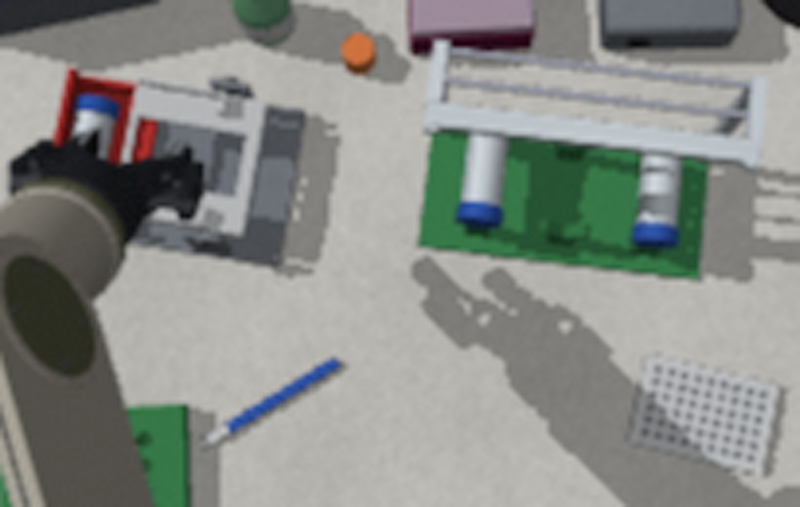

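```bash
python3 -c "
from bench import r
print(r.sense()['ft_force'],r.hand_in())"
```

```text
the job is handed in; nothing more can be done
[-0.29400322 -0.17388497  0.3391666 ] None
```

The loaded canister is in the red trough and the job is handed in, at about 12 s of robot time.

- **Finding it:** I lifted the canister in the middle cradle first. It read about 5 N at the wrist, where an empty one would read about 1.3 N, so I did not lift the other two.
- **Laying it on the tray:** I took it out to the rack's -x side and let it go less than 1 mm above its seat on the tray. The tray tipped under its weight and the canister rolled into the trough.
- **Last checks:** The scene and top pictures show the canister lying in the trough, with the gripper hiding part of it in the top view. The tray is back up. Both empty canisters are still seated in the outer cradles, and the bystanders in view look unmoved. The arm is clear, with wrist force near 0.

**What disagreed or looked odd:**
- **Shallow first grip:** The first grip closed to a 30.8 mm gap, because the fingertips stood about 20 to 30 mm farther back than the given tool point. I opened, went 20 mm deeper and gripped again at 35.9 mm, before lifting anything.
- **Camera offset:** The wrist camera put the rack and chute about 4 to 5 mm from my first fit. I used the wrist camera's values.
- **Force spike and joint limits:** The wrist force briefly read -26 N as the arm stopped after leaving the rack, with joint 3 close to its limit. Joint 2 had also come close to its limit on the way in. The readings I took stayed within the limits.

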